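# Put the folding probe thermometer away in its case

## Robot

A 6-joint arm with a two-finger parallel gripper is mounted at the origin on a cart in front of the work surface, level with it; the furniture and walls round the work are solid. World frame = base frame: x ahead of the robot, y to its left, z up, the work surface at z = 0. Lengths are in m, angles in rad, forces in N, time in s.
With the tool pointing down it reaches from about 0.325 to 0.875 m from the base axis. Payload 4.4 kg.
Tool frame: the origin (TCP) lies at the very end of the fingers, on their centre line; the grasp point (between the pads) lies 19 mm behind it; z points along the fingers, y is the direction in which the jaws open and shut (so a half turn about z gives the same grasp; the last joint's range is limited). The gripper opens to 85 mm and grips with 20 to 120 N. Pads are 22 mm wide; open, the fingers measure 114 mm over their backs; the gripper's body (76 mm by 85 mm) begins 54 mm behind the grasp point. The pads swing forward as they close: fully open they stand 13 mm farther back than shut.
Start: joints at [-1.427, 0.207, 1.542, -0, 1.393, -0.15], TCP at [0.167, -0.55, 0.231] pointing down, gripper open.
Joint ranges: [-2.73, 2.73], [-0.86, 2.22], [0.23, 2.46], [-1.11, 4.25], [0.08, 2.63], [-2.82, 2.82]. Speed limits (rad/s): [2.79, 2.79, 3.14, 3.14, 3.14, 3.14].

## Interface

Orientations are given as a rotation vector (axis times angle).
In Python, from bench import get_state, viewer, job gives the robot as it stands.
- The arm moves only by the tool servo_tool, never from a script. Its argument "motion" is a list that holds one entry, the list of rows, each a list of 6 numbers: the shift along the tool's x, y, z in m, then the turn, a rotation vector about the tool's x, y, z in rad. A call has 1 to 10 rows; each row is the pose to reach, as a shift and turn from the pose commanded when the call began, along the tool's axes at that moment; what a row does not reach only later rows make up. A row lasts 1/8 s, in which the tool goes at most 62.5 mm and 10.7 degrees, less where a joint would pass 70% of its speed; a pose out of reach is approached as far as the arm can. A call with a gripper value outside its range is refused whole. "hand" is the closure, from 0 (fully open) to 1 (shut), set as the call begins (left out, the last holds). The fingers move at their own pace and stop on an object; the grip force is fixed at half the most. Time passes only in rows, so rows that repeat a pose let the fingers close. It gives the time, the measured TCP pose, the force and the opening at its end, in the units of the state.
- get_state(): the state, without advancing time (a new reading comes with each control period).
- viewer.snapshot(name): name is "scene" or "top" or "wrist"; returns the picture (384x512x3 uint8, blue, green, red); there is no depth.
- viewer.calibration(name): a dict with "fx", "fy", "cx", "cy" (pixels), "k1" (the pictures are not rectified: a ray, as slopes to the right and down, at radius r is drawn at 1 + k1 r^2 times it, then the intrinsics apply), "origin" and "attitude" of the camera in the world. Camera axes: x right, y down, z forward; pixel columns grow to the right and rows downward; lengths in m; the calibration is good to about 2 mm. A picture is of the moment at which its call begins: read the wrist's pose just before it. calibration takes no time and is no camera call; for the wrist camera it gives the pose at the moment of the call.
- job.sign_off(): hands the job in, once; it reports no verdict.
Trained networks look in the newest picture that a camera, given by its name, has taken for a name from the list of things; names that differ only in an ending like _2 or _b are one class to them, and where a whole thing is asked for, a point or a joint stands for the part that bears it (a point fixed in the world has none). Each returns a list of dicts, best first, with "confidence" (0 to 1); they miss things now and then, are a little off and sometimes report something else, mostly with a low value. They report only what shows in the picture. A call takes as long as a camera call.
- viewer.outline_of(camera, thing): "region" (384x512 bool, what is visible of it).
- viewer.tip_of(camera, thing): "point" ([x, y, z] in m, in world coordinates, good to about 4 mm: a listed point, or the origin of a listed thing).
The state is a dict: "clock": time; "joint_positions": joint angles; "joint_vel": joint speeds; "tau": joint torques, N m; "tool_pos": TCP position; "ee_rot": TCP orientation; "wrist_force": force on the tool from outside, world axes, zero at the start; "torque": the same for the moment, N m; "width": finger opening in m.
Only numpy, scipy, OpenCV 4.12 (cv2) and the standard library are available. Lean on these libraries where they do the work, as an engineer would, in place of code of your own. Each camera call takes 0.05 s, during which the arm holds its last target. There are 200 camera calls.

## Task

The temperature check is done: put the probe thermometer away. Fold its probe fully home into the handle, lay it flat in the fitted recess of its open case (set it down, don't drop it), and shut the lid completely. Leave the cup and the sugar shaker where they are.

Things in the scene. Friction and masses are not known exactly. Their poses are not given: they have to be found in the camera images.
- thermometer_center (a point): Centre (half-way up) of a loose white food thermometer, about 190 g, lying flat, dark-framed display up: with the probe folded 150 (its x) x 38 (its y) x 22 mm (z), symmetric about this point. The probe's channel is its +y side, the pivot near its +x end. Grip it here across y (38 mm); squeezing here presses the nearly folded probe home.
- probe_pivot (a point): Upright pivot axis of the probe, fixed in the handle 63 mm along x and 11 mm along y from thermometer_center, half-way up; axes as the handle's.
- probe_tip (a point): Tip of the steel probe, 110 mm from the pivot. A straight 5 mm round rod, level, 11 mm above the counter (8 mm clear of it); its axis passes the pivot at 5.5 mm, on the outer side (at angle 0 the handle's +y). Push the outer side of its outer half to fold it.
- probe (a joint): Probe angle in rad: 0 = folded home in the channel (pointing to the handle's -x, 1.5 mm proud of its edge), 1.57 = square out along the handle's +y, 2.6 = stop. Seen from above it closes anticlockwise. A light friction hinge (0.006 N m) that stays where left; the handle hardly slides when the rod is pushed slowly.
- case_recess (a point): Centre of the recess floor, 8 mm above the counter, in a grey hard case with a dark grey insert, fixed on the counter, 130 deep (x, front at -x) x 200 wide (y), rim 30 mm above the counter. Recess 44 (x) x 156 (y) x 16 mm deep, its mouth bevelled 4 mm wider; the folded thermometer lies in it along y, either way round, its centre 11 mm above this point. A finger cut-out, as deep, 48 (y) x 118 mm (x), crosses its middle.
- lid_hinge (a point): Middle of the lid's hinge line, on the case's back rim: 65 mm along the case's x and 22 mm above case_recess; the line runs along the case's y. Axes as the case's.
- lid_edge (a point): Middle of the lid's free edge, half-way up its thickness. The lid is a shallow grey tray, 130 mm from hinge to free edge, 200 wide, 14 mm thick (the raised panel 1 mm more); shut, its top is 44 mm above the counter. While it stands open, that top is the face turned away from the robot.
- case_lid (a joint): Opening angle of the lid in rad: 0 = shut flat on the rim, 1.57 = upright, 2.0 = stop. A stiff hinge: the lid stays where it is left and takes up to 2 N at its free edge to move.
- thermometer: The thermometer's handle, origin at the centre of its underside (11 mm below thermometer_center), same axes.
- espresso_cup: Bystander: small green and white espresso cup, 64x89x48 mm, origin at its underside.
- sugar_shaker: Bystander: sugar shaker of 44 mm diameter, 90 mm tall, origin at its underside.

How it is judged:
By the outcome, as a careful person would: the job done as asked, in the order asked, and still so for the second after the job is handed in, with the robot touching nothing.
It also fails if it takes over 64 s, if anything falls off the work surface, if the arm or the gripper's body presses on something with over 40 N, if the wrist force passes 120 N, or if a joint passes its speed limit or range.

## Working session

There is one attempt and no reset: what is moved stays moved. The work goes in short steps, Python scripts to look and compute and a tool call to move; the robot and the scene stay as the last step left them, time stands still between calls to the robot, and variables do not carry over. Pictures are saved under pics/ and viewed, about 8 in all and at most 12, crops included, and the job is handed in when it is done.

Besides the shell and the picture viewer there is one more tool, called after "Request:" in YAML: its name, and indented under it one key for each argument. servo_tool: Moves the arm, as the interface text tells. Its arguments: {"type":"object","properties":{"motion":{"type":"array","items":{"type":"array","items":{"type":"array","items":{"type":"number"}}}},"hand":{"type":"number"}},"required":["motion"]}

```bash
ls; mkdir -p pics
cat > h.py <<'E'
import numpy as np, cv2
from scipy.spatial.transform import Rotation as R
from bench import get_state, viewer, job
np.set_printoptions(precision=4, suppress=True)
def snap(cam,name=None):
    im=viewer.snapshot(cam)
    if name: cv2.imwrite('pics/'+name+'.png',im)
    return im
def tip(cam,*ths):
    for t in ths:
        r=viewer.tip_of(cam,t)
        print(cam,t,[(np.round(d['point'],4).tolist(),round(d['confidence'],2)) for d in r[:2]])
def att(c):
    a=np.array(c['attitude'],float)
    return a if a.shape==(3,3) else R.from_rotvec(a).as_matrix()
def pix2plane(c,u,v,z):
    x,y=(u-c['cx'])/c['fx'],(v-c['cy'])/c['fy']
    rd=np.hypot(x,y); r=rd
    for _ in range(20): r=rd/(1+c['k1']*r*r)
    s=r/rd if rd>0 else 1
    d=att(c)@np.array([x*s,y*s,1]); o=np.array(c['origin'])
    return o+d*(z-o[2])/d[2]
def proj(c,p):
    q=att(c).T@(np.array(p)-np.array(c['origin'])); x,y=q[:2]/q[2]
    k=1+c['k1']*(x*x+y*y)
    return np.array([c['fx']*x*k+c['cx'],c['fy']*y*k+c['cy']])
def st():
    s=get_state(); print({k:np.round(s[k],4).tolist() for k in('clock','tool_pos','ee_rot','joint_positions','wrist_force','width')}); return s
E
cat > a.py <<'E'
from h import *
s=st()
print(viewer.calibration('top'))
for c in('top','scene'):
    snap(c,c+'0')
    tip(c,'thermometer_center','probe_pivot','probe_tip','case_recess','lid_hinge','lid_edge','espresso_cup','sugar_shaker')
a=cv2.imread('pics/top0.png');b=cv2.imread('pics/scene0.png')
E
python3 a.py
```

```text
pics
{'clock': 0.0, 'tool_pos': [0.1669, -0.5494, 0.2301], 'ee_rot': [-3.1053, -0.461, -0.0], 'joint_positions': [-1.4265, 0.2074, 1.5429, 0.0, 1.3935, -0.1505], 'wrist_force': [0.2114, -0.2347, -0.8609], 'width': 0.0852}
{'fx': 379.26022484934424, 'fy': 379.26022484934424, 'cx': 252.8741570965279, 'cy': 193.05914749977748, 'k1': -0.08150441529580203, 'origin': array([0.4638, 0.1708, 0.9099]), 'attitude': array([-2.2227,  2.1568, -0.0911])}
top thermometer_center [([0.5611, 0.0538, 0.0064], 0.82)]
top probe_pivot [([0.5521, -0.0159, 0.0121], 0.87), ([0.5634, 0.05, -0.004], 0.33)]
top probe_tip [([0.6373, -0.0758, 0.0091], 0.55)]
top case_recess [([0.44, 0.2888, 0.0124], 0.56)]
top lid_hinge [([0.4801, 0.3441, 0.0345], 0.84)]
top lid_edge [([0.4905, 0.3614, 0.1598], 0.84)]
top espresso_cup [([0.646, 0.2553, -0.0025], 0.85)]
top sugar_shaker [([0.6561, 0.3992, 0.0034], 0.61)]
scene thermometer_center [([0.561, 0.0472, 0.007], 0.83)]
scene probe_pivot [([0.552, -0.0098, 0.0092], 0.93)]
scene probe_tip [([0.6437, -0.0741, 0.0092], 0.56)]
scene case_recess [([0.4404, 0.2923, 0.0093], 0.63)]
scene lid_hinge [([0.476, 0.3463, 0.0308], 0.68)]
scene lid_edge [([0.4885, 0.3619, 0.1576], 0.77)]
scene espresso_cup [([0.6419, 0.2531, 0.0022], 0.74)]
scene sugar_shaker [([0.6594, 0.3994, 0.0008], 0.74), ([0.5492, -0.0134, 0.0082], 0.36)]
```

View pics/top0.png

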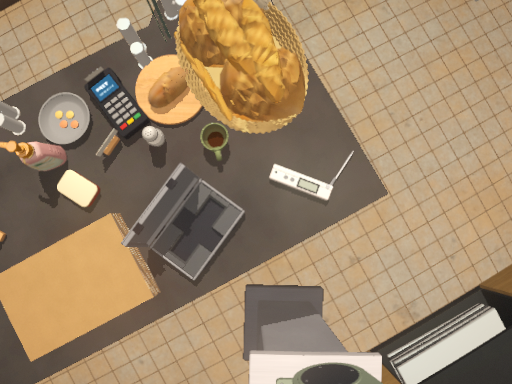

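View pics/scene0.png

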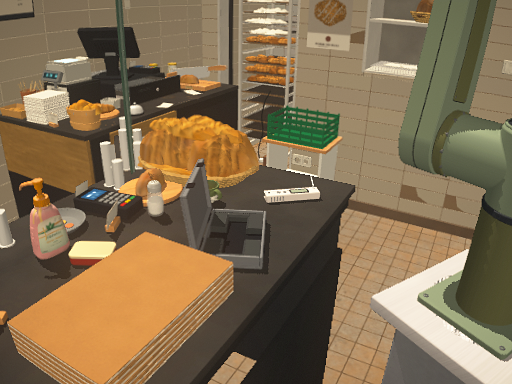

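The top picture shows the thermometer at about (301,183), with its pivot at (330,193) and probe tip at (352,153). The case centre is at about (200,230), with the open lid to its upper left. The scene picture agrees, and the network points are consistent with both. Next I compute the approach.

```bash
cat >> h.py <<'E'
def pose(p,yaw): return np.array(p,float),R.from_euler('z',yaw,degrees=True)*R.from_euler('x',180,degrees=True)
def goto(*tgts,base=None):
    """rows (tool axes) from the present (or given) pose to each target (x,y,z,yawdeg)"""
    s=get_state()
    p0,r0=(np.array(s['tool_pos']),R.from_rotvec(s['ee_rot'])) if base is None else pose(base[:3],base[3])
    for t in tgts:
        p,r=pose(t[:3],t[3])
        print(np.round(np.r_[r0.inv().apply(p-p0),(r0.inv()*r).as_rotvec()],4).tolist())
E
python3 - <<'E'
from h import *
s=st(); c=viewer.calibration('wrist')
r=R.from_rotvec(s['ee_rot']).as_matrix()
print(r.T@(np.array(c['origin'])-s['tool_pos'])); print(r.T@att(c)); print(c['fx'])
goto((0.56,0.02,0.25,72))
E
```

```text
{'clock': 0.9, 'tool_pos': [0.1671, -0.5502, 0.2313], 'ee_rot': [3.1075, 0.4614, -0.0], 'joint_positions': [-1.4265, 0.2066, 1.5415, -0.0, 1.3935, -0.1505], 'wrist_force': [0.1822, 0.1828, 0.4358], 'width': 0.085}
[ 0.0664 -0.0012 -0.1428]
[[-0.0009 -0.9647 -0.2634]
 [ 1.     -0.0008 -0.0006]
 [ 0.0004 -0.2634  0.9647]]
345.5857784120818
[0.5417, -0.4314, -0.0187, 0.0, 0.0, -0.9618]
```

Request:
servo_tool:
  motion:
    - [[0.057,-0.0424,0.0,0,0,-0.1],[0.114,-0.0848,0.0,0,0,-0.2],[0.17,-0.13,0.0,0,0,-0.3],[0.22,-0.17,0.0,0,0,-0.4],[0.27,-0.215,0.0,0,0,-0.5],[0.32,-0.26,0.0,0,0,-0.6],[0.37,-0.3,0.0,0,0,-0.7],[0.42,-0.34,0.0,0,0,-0.8],[0.47,-0.38,0.01,0,0,-0.9],[0.52,-0.415,0.02,0,0,-0.96]]
  hand: 1

```text
clock: 2.15
tool_pos: [0.5207, -0.0335, 0.2175]
ee_rot: [2.539, 1.846, 0.002]
wrist_force: [1.1, -0.9, -0.1]
width: 0.0001
```

Run:
```python
from h import *
s=st()
goto((0.58,0.015,0.20,72))
```

```text
{'clock': 2.15, 'tool_pos': [0.5207, -0.0335, 0.2175], 'ee_rot': [2.5395, 1.8465, 0.0018], 'joint_positions': [-0.23, 0.1041, 1.6885, -0.0003, 1.3468, 0.0835], 'wrist_force': [1.1385, -0.9292, -0.1454], 'width': 0.0001}
[0.0644, 0.0414, 0.0176, 0.0021, 0.0001, 0.0007]
```

Request:
servo_tool:
  motion:
    - [[0.03,0.02,0.01,0,0,0],[0.04,0.03,0.01,0,0,0],[0.04,0.03,0.01,0,0,0],[0.04,0.03,0.01,0,0,0]]

```text
clock: 2.65
tool_pos: [0.5598, -0.0077, 0.2073]
ee_rot: [2.544, 1.842, -0.0]
wrist_force: [0.0, -0.1, 0.1]
width: -0.0003
```

Run:
```python
from h import *
s=st(); c=viewer.calibration('wrist')
im=snap('wrist','w1')
tip('wrist','thermometer_center','probe_pivot','probe_tip','probe')
o=viewer.outline_of('wrist','thermometer'); print([d['confidence'] for d in o])
m=o[0]['region'].astype(np.uint8)
cs,_=cv2.findContours(m,cv2.RETR_EXTERNAL,cv2.CHAIN_APPROX_NONE)
k=max(cs,key=cv2.contourArea)[:,0,:]
# top face (z=22mm): white body pixels
w=((im.min(2)>0)&(m>0)).astype(np.uint8)
core=cv2.morphologyEx(m,cv2.MORPH_OPEN,np.ones((9,9)))
cs,_=cv2.findContours(core,cv2.RETR_EXTERNAL,cv2.CHAIN_APPROX_NONE)
k=max(cs,key=cv2.contourArea)[:,0,:]
P=np.array([pix2plane(c,u,v,0.018)[:2] for u,v in k],np.float32)
print(cv2.minAreaRect(P*1000))
P0=np.array([pix2plane(c,u,v,0.011)[:2] for v,u in np.argwhere((m>0)&(core==0))]); print(len(P0))
cv2.drawContours(im,cs,-1,(0,0,255),1); cv2.imwrite('pics/w1o.png',im)
```

```text
{'clock': 2.65, 'tool_pos': [0.5598, -0.0077, 0.2073], 'ee_rot': [2.5443, 1.8422, -0.0004], 'joint_positions': [-0.1681, 0.1953, 1.6059, -0.0005, 1.3403, 0.1494], 'wrist_force': [0.0434, -0.0897, 0.1192], 'width': -0.0003}
wrist thermometer_center [([0.5626, 0.0501, 0.0106], 0.64)]
wrist probe_pivot [([0.5526, -0.0144, 0.0097], 0.68)]
wrist probe_tip [([0.6369, -0.0751, 0.0055], 0.6)]Traceback (most recent call last):
  File "<stdin>", line 4, in <module>
  File "h.py", line 11, in tip
    r=viewer.tip_of(cam,t)
ValueError: it knows: case_recess, espresso_cup, lid_edge, lid_hinge, probe_pivot, probe_tip, sugar_shaker, thermometer, thermometer_center
```

```bash
cat > m.py <<'E'
from h import *
import sys
def meas(name):
    s=st(); c=viewer.calibration('wrist'); im=snap('wrist')
    o=viewer.outline_of('wrist','thermometer'); print([d['confidence'] for d in o])
    m=o[0]['region'].astype(np.uint8)
    core=cv2.morphologyEx(m,cv2.MORPH_OPEN,np.ones((13,13)))
    cs,_=cv2.findContours(core,cv2.RETR_EXTERNAL,cv2.CHAIN_APPROX_NONE)
    k=max(cs,key=cv2.contourArea)[:,0,:]
    P=np.array([pix2plane(c,u,v,0.018)[:2] for u,v in k],np.float32)
    print(cv2.minAreaRect(P*1000))
    cv2.drawContours(im,cs,-1,(0,0,255),1); cv2.imwrite('pics/'+name+'.png',im)
if __name__=='__main__': meas(sys.argv[1])
E
python3 m.py w1o
```

```text
{'clock': 2.85, 'tool_pos': [0.5599, -0.0075, 0.2074], 'ee_rot': [2.5444, 1.8421, 0.0004], 'joint_positions': [-0.1679, 0.1952, 1.606, -0.0001, 1.3399, 0.1496], 'wrist_force': [-0.7766, 0.3154, -0.064], 'width': -0.0001}
[0.91]
((559.3089599609375, 51.743003845214844), (149.71778869628906, 36.68201446533203), 70.94146728515625)
```

View pics/w1o.png

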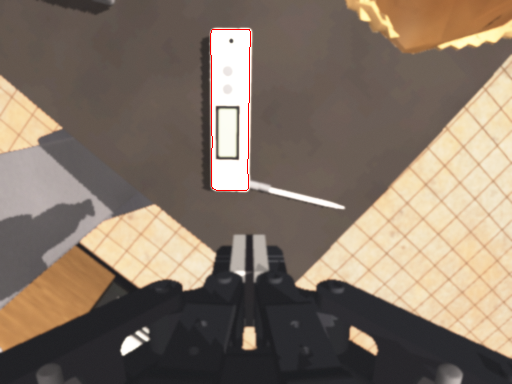

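The picture shows the handle inside the red outline, centred at about (230,110), with the rod running from (252,185) to (343,207). That puts the probe at about 104°. I'll fold it with the closed fingers, sweeping anticlockwise around the pivot.

```bash
cat > fold.py <<'E'
from h import *
C=np.array([.5603,.051]);yaw=71.
d=lambda a:np.array([np.cos(np.radians(a)),np.sin(np.radians(a))])
P=C+.063*d(yaw-180)+.011*d(yaw-90)
def q(phi,dd,r=.08,z=.006): return (*(P+r*d(phi)+dd*d(phi-90)),z,yaw)
E
python3 - <<'E'
from fold import *
print(P,q(-33,.04))
goto(q(-33,.04,z=.06),q(-33,.04))
print()
goto(*[q(f,.025) for f in np.linspace(-33,19,10)],base=q(-33,.04))
print()
goto(*[q(f,.025) for f in np.linspace(24.2,71,10)],base=q(19,.025))
E
```

```text
[ 0.5502 -0.0121] (np.float64(0.5954979946358244), np.float64(-0.08926686548080481), 0.006, 71.0)
[-0.0669, 0.0592, 0.1472, 0.0003, -0.0, 0.0146]
[-0.0669, 0.0592, 0.2012, 0.0003, -0.0, 0.0146]

[0.0146, 0.0036, 0.0, 0.0, 0.0, 0.0]
[0.022, 0.0077, 0.0, 0.0, 0.0, 0.0]
[0.0298, 0.0109, 0.0, 0.0, 0.0, 0.0]
[0.0379, 0.0134, 0.0, 0.0, 0.0, 0.0]
[0.0461, 0.015, 0.0, 0.0, 0.0, 0.0]
[0.0546, 0.0158, 0.0, 0.0, 0.0, 0.0]
[0.063, 0.0157, 0.0, 0.0, 0.0, 0.0]
[0.0714, 0.0148, 0.0, 0.0, 0.0, 0.0]
[0.0797, 0.0131, 0.0, 0.0, 0.0, 0.0]
[0.0877, 0.0105, 0.0, 0.0, 0.0, 0.0]

[0.007, -0.003, -0.0, 0.0, 0.0, 0.0]
[0.0137, -0.0066, -0.0, 0.0, 0.0, 0.0]
[0.02, -0.0108, -0.0, 0.0, 0.0, 0.0]
[0.0259, -0.0156, -0.0, 0.0, 0.0, 0.0]
[0.0314, -0.0209, -0.0, 0.0, 0.0, 0.0]
[0.0364, -0.0267, -0.0, 0.0, 0.0, 0.0]
[0.0408, -0.0328, -0.0, 0.0, 0.0, 0.0]
[0.0446, -0.0394, -0.0, 0.0, 0.0, 0.0]
[0.0479, -0.0463, -0.0, 0.0, 0.0, 0.0]
[0.0504, -0.0534, -0.0, 0.0, 0.0, 0.0]
```

Request:
servo_tool:
  motion:
    - [[-0.03,0.03,0.05,0,0,0.0146],[-0.067,0.059,0.1,0,0,0.0146],[-0.067,0.059,0.15,0,0,0.0146],[-0.067,0.059,0.18,0,0,0.0146],[-0.067,0.059,0.201,0,0,0.0146],[-0.067,0.059,0.201,0,0,0.0146],[-0.067,0.059,0.201,0,0,0.0146]]

```text
clock: 3.82
tool_pos: [0.5971, -0.0889, 0.0076]
ee_rot: [2.554, 1.825, 0.003]
wrist_force: [0.5, 0.1, 0.1]
width: 0.0004
```

Request:
servo_tool:
  motion:
    - [[0.0146,0.0036,0,0,0,0],[0.022,0.0077,0,0,0,0],[0.0298,0.0109,0,0,0,0],[0.0379,0.0134,0,0,0,0],[0.0461,0.015,0,0,0,0],[0.0546,0.0158,0,0,0,0],[0.063,0.0157,0,0,0,0],[0.0714,0.0148,0,0,0,0],[0.0797,0.0131,0,0,0,0],[0.0877,0.0105,0,0,0,0]]

```text
clock: 5.08
tool_pos: [0.634, -0.0085, 0.0059]
ee_rot: [-2.557, -1.826, 0.0]
wrist_force: [0.4, 0.5, -0.2]
width: -0.0
```

Request:
servo_tool:
  motion:
    - [[0.007,-0.003,0,0,0,0],[0.0137,-0.0066,0,0,0,0],[0.02,-0.0108,0,0,0,0],[0.0259,-0.0156,0,0,0,0],[0.0314,-0.0209,0,0,0,0],[0.0364,-0.0267,0,0,0,0],[0.0408,-0.0328,0,0,0,0],[0.0446,-0.0394,0,0,0,0],[0.0479,-0.0463,0,0,0,0],[0.0504,-0.0534,0,0,0,0]]

```text
clock: 6.32
tool_pos: [0.5994, 0.0562, 0.0059]
ee_rot: [2.557, 1.826, 0.0]
wrist_force: [0.5, 1.1, -0.2]
width: 0.0002
```

Run:
```python
from h import *
from fold import q
st(); print(q(71,.025))
im=snap('wrist','w2')
```

```text
{'clock': 6.325, 'tool_pos': [0.5994, 0.0562, 0.0059], 'ee_rot': [2.5567, 1.8256, 0.0], 'joint_positions': [-0.0502, 0.5305, 1.6223, 0.0, 0.9888, 0.2804], 'wrist_force': [0.4779, 1.1155, -0.236], 'width': 0.0002}
(np.float64(0.599873327347347), np.float64(0.05535336222473073), 0.006, 71.0)
```

View pics/w2.png

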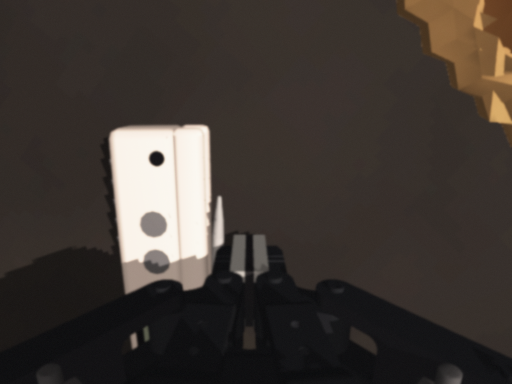

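The rod now lies almost against the handle edge, with its tip at (220,200). I'll back off, rise, open above the centre and re-measure.

Request:
servo_tool:
  motion:
    - [[0,0.015,0,0,0,0],[0,0.015,-0.02,0,0,0],[0,0.015,-0.07,0,0,0],[-0.03,-0.01,-0.12,0,0,0],[-0.05,-0.035,-0.15,0,0,0],[-0.05,-0.035,-0.15,0,0,0],[-0.05,-0.035,-0.15,0,0,0]]

```text
clock: 7.25
tool_pos: [0.5511, 0.0198, 0.1566]
ee_rot: [2.556, 1.824, 0.002]
wrist_force: [0.8, -0.7, 0.1]
width: -0.0002
```

Request:
servo_tool:
  motion:
    - [[0,0,0,0,0,0],[0,0,0,0,0,0]]
  hand: 0

```text
clock: 7.5
tool_pos: [0.5502, 0.0203, 0.1546]
ee_rot: [-2.555, -1.825, 0.003]
wrist_force: [-0.5, -0.2, -0.7]
width: 0.0357
```

```bash
python3 m.py w3
python3 - <<'E'
from h import *
tip('wrist','thermometer_center','probe_pivot','probe_tip')
E
```

```text
{'clock': 7.5, 'tool_pos': [0.5502, 0.0203, 0.1546], 'ee_rot': [-2.555, -1.8252, 0.0027], 'joint_positions': [-0.1204, 0.2323, 1.6776, 0.0001, 1.2341, 0.2098], 'wrist_force': [-0.5334, -0.22, -0.672], 'width': 0.0357}
[0.76]
((560.8877563476562, 51.10837173461914), (148.86264038085938, 39.78566360473633), 70.19766235351562)
wrist thermometer_center [([0.5617, 0.0498, 0.0113], 0.97)]
wrist probe_pivot [([0.5512, -0.0088, 0.0087], 0.78)]
wrist probe_tip []
```

View pics/w3.png

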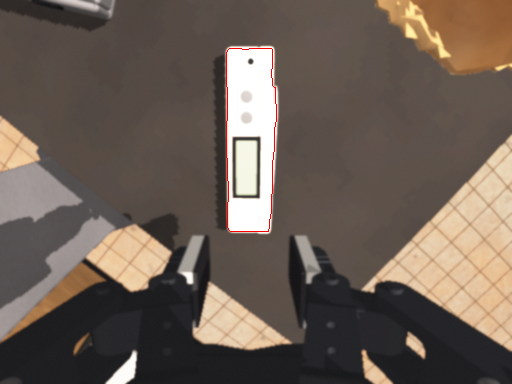

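Run:
```python
from h import *
goto((.5605,.051,.05,71),(.5605,.051,.004,71))
```

```text
[0.0325, -0.0004, 0.1054, -0.0008, 0.0002, 0.0012]
[0.0325, -0.0004, 0.1514, -0.0008, 0.0002, 0.0012]
```

Request:
servo_tool:
  motion:
    - [[0.0325,0,0.02,0,0,0],[0.0325,0,0.06,0,0,0],[0.0325,0,0.1,0,0,0],[0.0325,0,0.13,0,0,0],[0.0325,0,0.15,0,0,0],[0.0325,0,0.151,0,0,0],[0.0325,0,0.151,0,0,0]]
  hand: 0

```text
clock: 8.62
tool_pos: [0.5618, 0.0507, 0.0056]
ee_rot: [2.556, 1.825, 0.002]
wrist_force: [-0.3, -0.3, 0.1]
width: 0.0857
```

Request:
servo_tool:
  motion:
    - [[0,0,0,0,0,0],[0,0,0,0,0,0],[0,0,0,0,0,0],[0,0,0,0,0,0],[0,0,0,0,0,0]]
  hand: 1

```text
clock: 9.25
tool_pos: [0.5611, 0.0509, 0.006]
ee_rot: [-2.556, -1.826, -0.0]
wrist_force: [-1.6, 0.6, 5.2]
width: 0.035
```

Request:
servo_tool:
  motion:
    - [[0,0,-0.01,0,0,0],[0,0,-0.05,0,0,0],[0,0,-0.1,0,0,0],[0,0,-0.13,0,0,0],[0,0,-0.13,0,0,0],[0,0,-0.13,0,0,0]]

```text
clock: 10.0
tool_pos: [0.5597, 0.0507, 0.1333]
ee_rot: [-2.555, -1.825, 0.003]
wrist_force: [0.2, -0.1, -2.4]
width: 0.0353
```

Run:
```python
from h import *
s=st(); im=snap('wrist','w4')
im=snap('top','t4')
tip('top','case_recess','lid_hinge','lid_edge')
o=viewer.outline_of('top','case_recess'); print([d['confidence'] for d in o])
m=o[0]['region'].astype(np.uint8)*255
np.save('caseout.npy',m)
```

```text
{'clock': 10.0, 'tool_pos': [0.5597, 0.0507, 0.1333], 'ee_rot': [-2.5553, -1.8245, 0.0035], 'joint_positions': [-0.0636, 0.2802, 1.6657, -0.0, 1.1985, 0.2671], 'wrist_force': [0.1557, -0.0699, -2.3711], 'width': 0.0353}
top case_recess [([0.4396, 0.2916, 0.0097], 0.67)]
top lid_hinge [([0.4802, 0.3428, 0.0341], 0.62)]
top lid_edge [([0.4892, 0.3643, 0.1594], 0.86)]
[]Traceback (most recent call last):
  File "<stdin>", line 6, in <module>
IndexError: list index out of range
```

View pics/w4.png

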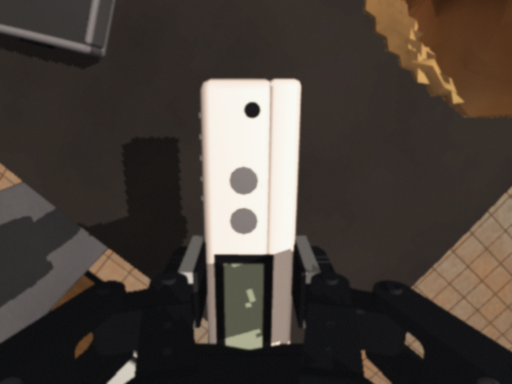

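The probe shows no longer beside the handle: it is folded into the channel, and the handle is held centrally between the fingers. Next I get a side view of the case to measure the recess.

Run:
```python
from h import *
s=get_state(); c=viewer.calibration('wrist'); r=R.from_rotvec(s['ee_rot'])
for zt in (.016,.02):
  for uv in [(203,85),(299,85),(250,79),(206,230),(296,230),(251,110)]:
    p=pix2plane(c,*uv,s['tool_pos'][2]+zt); print(zt,uv,r.inv().apply(p-s['tool_pos']))
goto((.55,.15,.25,71))
```

```text
0.016 (203, 85) [ 0.0729 -0.017  -0.016 ]
0.016 (299, 85) [ 0.0728  0.0169 -0.0161]
0.016 (250, 79) [ 0.0748 -0.0004 -0.016 ]
0.016 (206, 230) [ 0.0183 -0.0176 -0.016 ]
0.016 (296, 230) [ 0.0183  0.0177 -0.0161]
0.016 (251, 110) [ 0.0641 -0.     -0.016 ]
0.02 (203, 85) [ 0.0727 -0.0165 -0.02  ]
0.02 (299, 85) [ 0.0727  0.0164 -0.0201]
0.02 (250, 79) [ 0.0746 -0.0004 -0.02  ]
0.02 (206, 230) [ 0.0199 -0.0171 -0.02  ]
0.02 (296, 230) [ 0.0199  0.0171 -0.0201]
0.02 (251, 110) [ 0.0642 -0.     -0.02  ]
[0.0905, -0.0421, -0.1165, -0.0026, 0.0007, 0.001]
```

Request:
servo_tool:
  motion:
    - [[0.02,-0.01,-0.03,0,0,0],[0.045,-0.02,-0.06,0,0,0],[0.07,-0.03,-0.09,0,0,0],[0.09,-0.042,-0.116,0,0,0],[0.09,-0.042,-0.116,0,0,0],[0.09,-0.042,-0.116,0,0,0]]

```text
clock: 11.05
tool_pos: [0.5499, 0.1489, 0.2496]
ee_rot: [-2.556, -1.825, 0.004]
wrist_force: [0.3, -0.7, -2.4]
width: 0.035
```

Run:
```python
from h import *
s=st(); im=snap('wrist','w5')
tip('wrist','case_recess','lid_hinge','lid_edge')
```

```text
{'clock': 11.05, 'tool_pos': [0.5499, 0.1489, 0.2496], 'ee_rot': [-2.5563, -1.8254, 0.0035], 'joint_positions': [0.113, 0.1831, 1.5311, -0.0007, 1.4296, 0.4436], 'wrist_force': [0.2725, -0.6606, -2.3628], 'width': 0.035}
wrist case_recess []
wrist lid_hinge [([0.4761, 0.344, 0.0274], 0.88)]
wrist lid_edge []
```

View pics/w5.png

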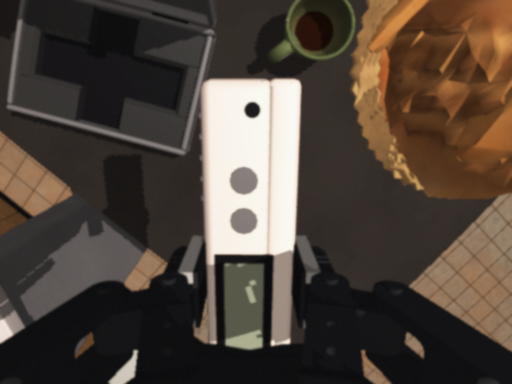

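The case shows with its front rim corners at (8,105) and (187,152) and its back right corner near (213,33). The dark cross of recess and cut-out lies between them.

Run:
```python
from h import *
c=viewer.calibration('wrist'); im=cv2.imread('pics/w5.png')
A,B,D=[pix2plane(c,*uv,.03)[:2] for uv in [(8,105),(187,153),(214,33)]]
print(A,B,D,np.linalg.norm(B-A),np.linalg.norm(D-B))
v=A-B; yaw=np.degrees(np.arctan2(v[1],v[0]))-90; print('yaw case',yaw)
x=np.array([np.cos(np.radians(yaw)),np.sin(np.radians(yaw))]); y=np.array([-x[1],x[0]])
cen=(A+B)/2+.065*x; print('cen',cen,'alt',(A+D)/2)
# overlay model
def w(a,b,z): return tuple(int(round(t*3)) for t in proj(c,[*(cen+a*x+b*y),z]))
cr=cv2.resize(im[0:180,0:260],None,fx=3,fy=3,interpolation=cv2.INTER_CUBIC)
def poly(pts,z,col): cv2.polylines(cr,[np.array([w(a,b,z) for a,b in pts])],True,col,1)
poly([(-.065,-.1),(-.065,.1),(.065,.1),(.065,-.1)],.03,(0,0,255))
poly([(-.022,-.078),(-.022,.078),(.022,.078),(.022,-.078)],.024,(0,255,0))
poly([(-.059,-.024),(-.059,.024),(.059,.024),(.059,-.024)],.024,(255,255,0))
cv2.imwrite('pics/w5o.png',cr)
```

```text
[0.3271 0.2966] [0.491  0.1834] [0.5593 0.2855] 0.1992015487039256 0.12278095717394256
yaw case 55.366941503449056
cen [0.446  0.2935] alt [0.4432 0.2911]
```

View pics/w5o.png

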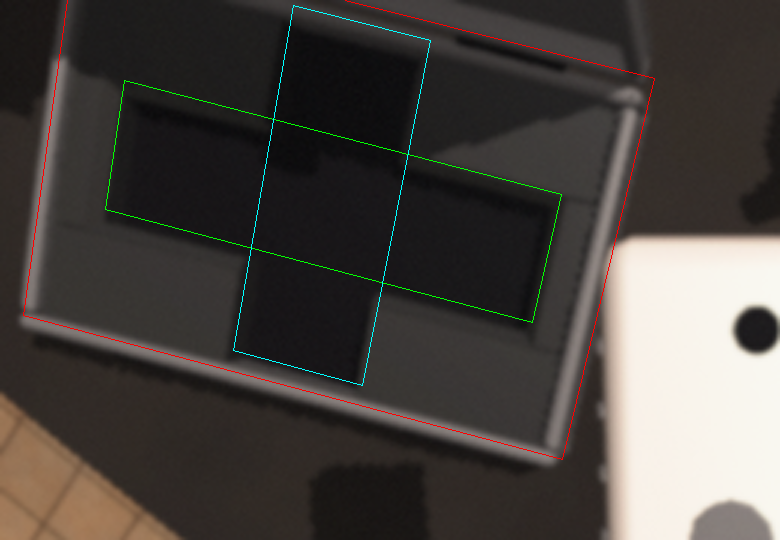

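Run:
```python
from h import *
goto((.4435,.2912,.25,145.4),(.4435,.2912,.10,145.4))
```

```text
[0.1002, -0.147, -0.0005, -0.0032, -0.0004, -1.2987]
[0.1004, -0.1466, 0.1495, -0.0032, -0.0004, -1.2987]
```

Request:
servo_tool:
  motion:
    - [[0.02,-0.03,0,0,0,-0.16],[0.04,-0.06,0,0,0,-0.33],[0.06,-0.09,0,0,0,-0.5],[0.08,-0.12,0,0,0,-0.66],[0.1,-0.147,0,0,0,-0.83],[0.1,-0.147,0,0,0,-1.0],[0.1,-0.147,0,0,0,-1.16],[0.1,-0.147,0,-0.003,0,-1.299],[0.1,-0.147,0,-0.003,0,-1.299],[0.1,-0.147,0,-0.003,0,-1.299]]

```text
clock: 12.5
tool_pos: [0.4439, 0.2914, 0.2505]
ee_rot: [0.935, 2.997, 0.002]
wrist_force: [0.3, -0.3, -2.1]
width: 0.0349
```

Request:
servo_tool:
  motion:
    - [[0,0,0.04,0,0,0],[0,0,0.08,0,0,0],[0,0,0.12,0,0,0],[0,0,0.15,0,0,0],[0,0,0.15,0,0,0],[0,0,0.15,0,0,0]]

```text
clock: 13.25
tool_pos: [0.4455, 0.2923, 0.1022]
ee_rot: [0.932, 2.996, 0.005]
wrist_force: [0.9, 0.9, -2.4]
width: 0.0352
```

Run:
```python
from h import *
s=st(); c=viewer.calibration('wrist'); im=snap('wrist','w6')
# overlay: case model centred under the TCP in tool axes (tool x = case y, tool y = case x)
r=R.from_rotvec(s['ee_rot']).as_matrix(); p=np.array(s['tool_pos'])
yd=r[:2,1]/np.linalg.norm(r[:2,1]); xd=r[:2,0]/np.linalg.norm(r[:2,0])
big=cv2.resize(im,None,fx=1.5,fy=1.5,interpolation=cv2.INTER_CUBIC)
def poly(pts,z,col): cv2.polylines(big,[np.array([np.round(1.5*proj(c,[*(p[:2]+a*yd+b*xd),z])).astype(int) for a,b in pts])],True,col,1)
poly([(-.065,-.1),(-.065,.1),(.065,.1),(.065,-.1)],.03,(0,0,255))
poly([(-.022,-.078),(-.022,.078),(.022,.078),(.022,-.078)],.024,(0,255,0))
poly([(-.059,-.024),(-.059,.024),(.059,.024),(.059,-.024)],.024,(255,255,0))
cv2.imwrite('pics/w6o.png',big)
```

```text
{'clock': 13.25, 'tool_pos': [0.4455, 0.2923, 0.1022], 'ee_rot': [0.932, 2.9961, 0.0049], 'joint_positions': [0.4184, 0.2599, 1.7663, -0.0003, 1.1104, -0.5491], 'wrist_force': [0.9182, 0.8795, -2.394], 'width': 0.0352}
```

View pics/w6o.png

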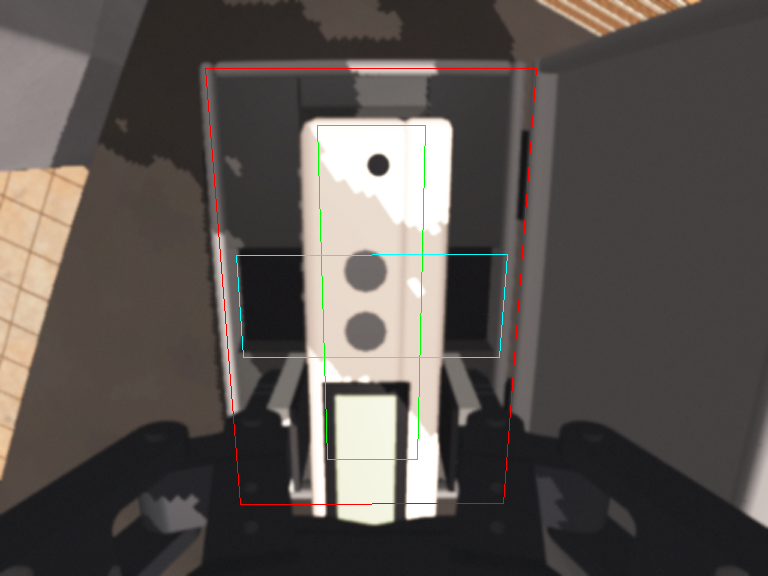

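The overlay shows yaw aligned. The real case sits about 2–3 mm further up the picture (far rim at 62 against the model's 68) and slightly left. A numeric intensity profile from the saved picture will sharpen the sideways value.

Run:
```python
from h import *
s=get_state(); c=viewer.calibration('wrist'); r=R.from_rotvec(s['ee_rot']); p=np.array(s['tool_pos'])
g=cv2.cvtColor(cv2.imread('pics/w6.png'),cv2.COLOR_BGR2GRAY).astype(int)
for v in (70,190,205): print(v,'L',list(zip(range(128,176),g[v,128:176])) and g[v,128:176].tolist(),'R(310..)',g[v,310:372].tolist())
for u in (180,190,310,320): print('col',u,'35..55',g[35:55,u].tolist(),'155..175',g[155:175,u].tolist(), '220..250',g[220:250,u].tolist())
```

```text
70 L [44, 43, 43, 44, 43, 49, 64, 86, 98, 103, 107, 106, 101, 92, 83, 73, 67, 59, 56, 55, 54, 54, 55, 54, 54, 54, 56, 55, 55, 55, 55, 55, 55, 56, 55, 56, 58, 56, 56, 58, 57, 56, 58, 57, 58, 56, 57, 57] R(310..) [57, 58, 56, 58, 57, 57, 56, 56, 56, 57, 55, 53, 55, 56, 54, 54, 55, 54, 55, 54, 55, 55, 54, 56, 56, 55, 54, 56, 57, 62, 69, 82, 91, 99, 104, 106, 105, 99, 92, 85, 79, 77, 76, 72, 74, 80, 89, 97, 101, 104, 106, 104, 104, 104, 103, 105, 104, 104, 101, 95, 86, 73]
190 L [75, 75, 73, 75, 74, 74, 74, 74, 73, 73, 72, 69, 62, 54, 54, 84, 126, 161, 185, 201, 205, 198, 184, 157, 127, 107, 101, 98, 98, 98, 95, 83, 60, 37, 25, 23, 23, 24, 24, 23, 24, 25, 23, 24, 23, 24, 25, 24] R(310..) [24, 25, 24, 23, 25, 23, 24, 24, 24, 24, 24, 24, 24, 23, 23, 28, 39, 51, 60, 61, 60, 62, 61, 66, 78, 88, 95, 101, 104, 103, 100, 94, 86, 78, 73, 72, 71, 79, 87, 94, 100, 103, 106, 105, 105, 104, 104, 104, 104, 102, 98, 87, 75, 69, 65, 67, 64, 66, 66, 66, 66, 66]
205 L [73, 74, 74, 73, 74, 73, 73, 74, 74, 73, 74, 73, 65, 54, 46, 48, 77, 123, 157, 179, 197, 205, 202, 189, 165, 136, 110, 101, 99, 98, 98, 94
[... 923 characters left out ...]
1, 54, 61, 69, 77, 85, 92, 100, 108, 111, 114, 115, 115, 115]
col 310 35..55 [44, 46, 45, 48, 63, 84, 97, 104, 105, 104, 99, 94, 88, 81, 74, 63, 59, 58, 58, 58] 155..175 [49, 50, 51, 50, 49, 50, 50, 50, 46, 38, 28, 26, 22, 24, 25, 25, 23, 23, 22, 24] 220..250 [23, 21, 23, 22, 23, 23, 28, 33, 34, 34, 36, 35, 36, 41, 44, 46, 49, 48, 49, 48, 49, 50, 53, 58, 63, 69, 76, 87, 97, 104]
col 320 35..55 [44, 45, 44, 47, 60, 81, 96, 102, 106, 103, 99, 95, 89, 82, 74, 65, 59, 58, 56, 57] 155..175 [50, 50, 49, 50, 49, 49, 48, 50, 46, 38, 30, 24, 23, 23, 24, 24, 25, 24, 24, 25] 220..250 [24, 22, 22, 22, 23, 25, 29, 31, 34, 34, 35, 34, 37, 39, 45, 47, 48, 48, 49, 47, 48, 48, 48, 48, 48, 47, 47, 41, 35, 31]
```

Run:
```python
from h import *
st(); goto((.4413,.2913,.06,145.4))
```

```text
{'clock': 13.3, 'tool_pos': [0.4459, 0.2926, 0.1028], 'ee_rot': [0.9313, 2.9951, 0.0063], 'joint_positions': [0.4185, 0.2591, 1.7657, -0.0003, 1.1103, -0.5493], 'wrist_force': [-0.617, 0.1897, -1.1384], 'width': 0.0349}
[0.0032, -0.0039, 0.0428, 0.0053, 0.0036, 0.001]
```

Request:
servo_tool:
  motion:
    - [[0.003,-0.0036,0.01,0.005,0.003,0],[0.003,-0.0036,0.025,0.005,0.003,0],[0.003,-0.0036,0.042,0.005,0.003,0],[0.003,-0.0036,0.042,0.005,0.003,0],[0.003,-0.0036,0.042,0.005,0.003,0],[0.003,-0.0036,0.042,0.005,0.003,0]]

```text
clock: 14.05
tool_pos: [0.4405, 0.2909, 0.0594]
ee_rot: [-0.932, -2.999, 0.002]
wrist_force: [0.4, -0.0, -2.2]
width: 0.0348
```

Run:
```python
from h import *
s=st(); goto((.4413,.2913,.0145,145.4))
c=viewer.calibration('wrist'); im=snap('wrist','w7')
r=R.from_rotvec(s['ee_rot']).as_matrix(); p=np.array(s['tool_pos'])
yd=r[:2,1]/np.linalg.norm(r[:2,1]); xd=r[:2,0]/np.linalg.norm(r[:2,0])
big=cv2.resize(im,None,fx=1.5,fy=1.5,interpolation=cv2.INTER_CUBIC)
def poly(pts,z,col): cv2.polylines(big,[np.array([np.round(1.5*proj(c,[*(p[:2]+a*yd+b*xd),z])).astype(int) for a,b in pts])],True,col,1)
poly([(-.065,-.1),(-.065,.1),(.065,.1),(.065,-.1)],.03,(0,0,255))
poly([(-.022,-.078),(-.022,.078),(.022,.078),(.022,-.078)],.024,(0,255,0))
poly([(-.059,-.024),(-.059,.024),(.059,.024),(.059,-.024)],.024,(255,255,0))
cv2.imwrite('pics/w7o.png',big)
```

```text
{'clock': 14.05, 'tool_pos': [0.4405, 0.2909, 0.0594], 'ee_rot': [-0.9317, -2.9991, 0.0022], 'joint_positions': [0.4199, 0.3193, 1.796, -0.0004, 1.0281, -0.5483], 'wrist_force': [0.399, -0.026, -2.1733], 'width': 0.0348}
[-0.0004, 0.0008, 0.0449, -0.0017, -0.0006, 0.0015]
```

View pics/w7o.png

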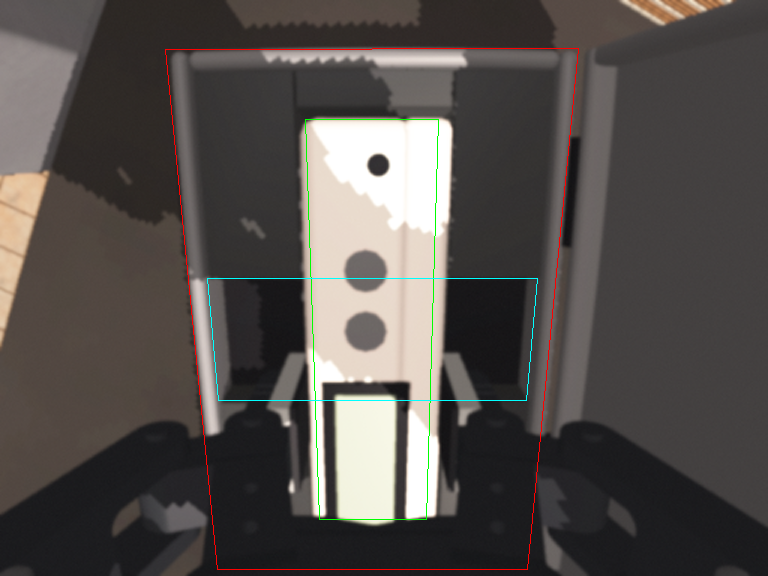

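The model now coincides with the case: the far rim at 50 against 49, and the sides within about 1 mm. Lowering gently.

Request:
servo_tool:
  motion:
    - [[0,0.0008,0.01,-0.0017,0,0.0015],[0,0.0008,0.02,-0.0017,0,0.0015],[0,0.0008,0.028,-0.0017,0,0.0015],[0,0.0008,0.034,-0.0017,0,0.0015],[0,0.0008,0.038,-0.0017,0,0.0015],[0,0.0008,0.041,-0.0017,0,0.0015],[0,0.0008,0.043,-0.0017,0,0.0015],[0,0.0008,0.044,-0.0017,0,0.0015],[0,0.0008,0.044,-0.0017,0,0.0015]]

```text
clock: 15.22
tool_pos: [0.4403, 0.2913, 0.015]
ee_rot: [-0.934, -2.998, 0.001]
wrist_force: [-0.6, -0.1, -1.6]
width: 0.0352
```

Request:
servo_tool:
  motion:
    - [[0,0,0.0005,0,0,0],[0,0,0.0005,0,0,0]]

```text
clock: 15.48
tool_pos: [0.4403, 0.2913, 0.0145]
ee_rot: [-0.934, -2.998, 0.001]
wrist_force: [0.5, -0.2, -3.2]
width: 0.0352
```

Still hanging free (about −2 N of load), so I'll go on down in half-millimetre steps.

Request:
servo_tool:
  motion:
    - [[0,0,0.0005,0,0,0],[0,0,0.001,0,0,0],[0,0,0.001,0,0,0]]

```text
clock: 15.85
tool_pos: [0.4404, 0.2913, 0.014]
ee_rot: [-0.934, -2.998, 0.001]
wrist_force: [-1.8, -2.0, 4.3]
width: 0.0345
```

Request:
servo_tool:
  motion:
    - [[0,0,0.0005,0,0,0],[0,0,0.0005,0,0,0]]

```text
clock: 16.1
tool_pos: [0.4404, 0.2913, 0.014]
ee_rot: [-0.934, -2.998, 0.001]
wrist_force: [-3.0, -1.5, 9.0]
width: 0.0352
```

Contact came at z = 14 mm, the height expected for the recess floor. Opening part-way inside the cut-out, then straight up.

Request:
servo_tool:
  motion:
    - [[0,0,-0.0005,0,0,0],[0,0,-0.0005,0,0,0],[0,0,-0.0005,0,0,0],[0,0,-0.0005,0,0,0]]
  hand: 0.35

```text
clock: 16.6
tool_pos: [0.4402, 0.2913, 0.0132]
ee_rot: [-0.934, -2.998, 0.001]
wrist_force: [0.4, -0.3, 0.1]
width: 0.056
```

Request:
servo_tool:
  motion:
    - [[0,0,-0.01,0,0,0],[0,0,-0.03,0,0,0],[0,0,-0.07,0,0,0],[0,0,-0.12,0,0,0],[0,0,-0.17,0,0,0],[0,0,-0.2,0,0,0],[0,0,-0.2,0,0,0],[0,0,-0.2,0,0,0]]

```text
clock: 17.6
tool_pos: [0.4399, 0.291, 0.2127]
ee_rot: [-0.933, -2.997, 0.002]
wrist_force: [-0.5, -0.7, -0.1]
width: 0.0554
```

Run:
```python
from h import *
s=st(); c=viewer.calibration('wrist'); im=snap('wrist')
tip('wrist','thermometer_center','probe_pivot','lid_edge','lid_hinge','case_recess')
big=cv2.resize(im,None,fx=1.5,fy=1.5,interpolation=cv2.INTER_CUBIC)
cen=np.array([.4408,.2913]); a=np.radians(55.4); x=np.array([np.cos(a),np.sin(a)]); y=np.array([-x[1],x[0]])
def poly(pts,z,col): cv2.polylines(big,[np.array([np.round(1.5*proj(c,[*(cen+a*x+b*y),z])).astype(int) for a,b in pts])],True,col,1)
poly([(-.019,-.075),(-.019,.075),(.019,.075),(.019,-.075)],.03,(0,0,255))
cv2.imwrite('pics/w8.png',big)
```

```text
{'clock': 17.6, 'tool_pos': [0.4399, 0.291, 0.2127], 'ee_rot': [-0.9335, -2.997, 0.0023], 'joint_positions': [0.4199, 0.124, 1.6768, 0.0006, 1.3438, -0.5472], 'wrist_force': [-0.5282, -0.7452, -0.0656], 'width': 0.0554}
wrist thermometer_center [([0.4438, 0.2909, 0.0199], 0.88), ([0.4905, 0.3624, 0.158], 0.23)]
wrist probe_pivot [([0.5009, 0.2638, 0.0199], 0.82)]
wrist lid_edge [([0.4906, 0.3634, 0.154], 0.64), ([0.4441, 0.2882, 0.0208], 0.57)]
wrist lid_hinge [([0.4791, 0.3449, 0.0276], 0.69)]
wrist case_recess []
```

View pics/w8.png

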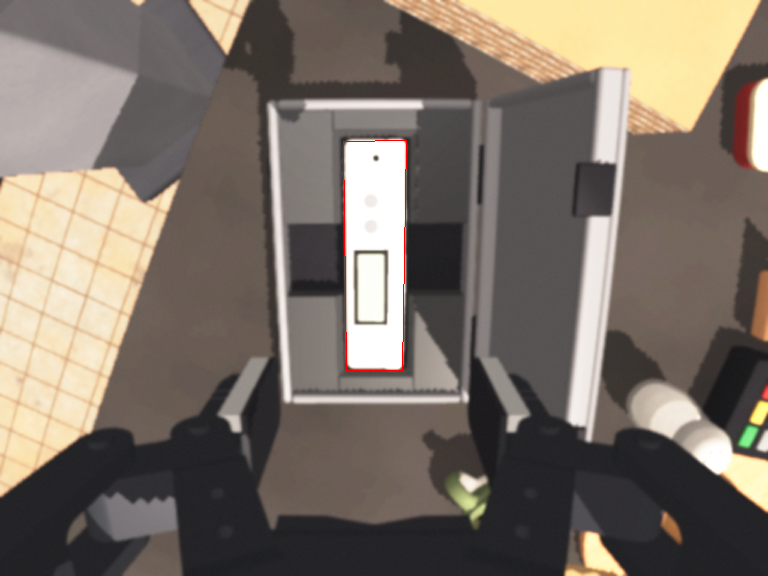

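The thermometer lies flat in the recess, at about (375,255) in the picture and matching the red model outline, with no probe standing out. The lid stands open on the right. Next I go over it with closed fingers and compute the closing arc.

Run:
```python
from h import *
a=np.radians(55.4); x=np.array([np.cos(a),np.sin(a)]); H=np.array([.4408,.2913])+.065*x
S=H+.07*x
goto((*H,.26,145.4),(*S,.26,145.4),(*S,.139,145.4))
for th in [96,92,88,84,80,76,72,68,64,60,56,52,48,44,40,36,32,28,24,20,16,12,8,4,2,0]:
    t=np.radians(th); X=-.112*np.cos(t)+.015*np.sin(t)+.012; Z=.03+.112*np.sin(t)+.015*np.cos(t)
    print(th,[0,round(X-.07,4),round(.139-Z,4)],round(X,4),round(Z,4))
```

```text
[-0.0003, 0.0656, -0.0481, -0.0031, -0.0026, -0.0001]
[-0.0003, 0.1356, -0.0483, -0.0031, -0.0026, -0.0001]
[-0.0006, 0.1359, 0.0727, -0.0031, -0.0026, -0.0001]
96 [0, np.float64(-0.0314), np.float64(-0.0008)] 0.0386 0.1398
92 [0, np.float64(-0.0391), np.float64(-0.0024)] 0.0309 0.1414
88 [0, np.float64(-0.0469), np.float64(-0.0035)] 0.0231 0.1425
84 [0, np.float64(-0.0548), np.float64(-0.004)] 0.0152 0.143
80 [0, np.float64(-0.0627), np.float64(-0.0039)] 0.0073 0.1429
76 [0, np.float64(-0.0705), np.float64(-0.0033)] -0.0005 0.1423
72 [0, np.float64(-0.0783), np.float64(-0.0022)] -0.0083 0.1412
68 [0, np.float64(-0.086), np.float64(-0.0005)] -0.016 0.1395
64 [0, np.float64(-0.0936), np.float64(0.0018)] -0.0236 0.1372
60 [0, np.float64(-0.101), np.float64(0.0045)] -0.031 0.1345
56 [0, np.float64(-0.1082), np.float64(0.0078)] -0.0382 0.1312
52 [0, np.float64(-0.1151), np.float64(0.0115)] -0.0451 0.1275
48 [0, np.float64(-0.1218), np.float64(0.0157)] -0.0518 0.1233
44 [0, np.float64(-0.1281), np.float64(0.0204)] -0.0581 0.1186
40 [0, np.float64(-0.1342), np.float64(0.0255)] -0.0642 0.1135
36 [0, np.float64(-0.1398), np.float64(0.031)] -0.0698 0.108
32 [0, np.float64(-0.145), np.float64(0.0369)] -0.075 0.1021
28 [0, np.float64(-0.1498), np.float64(0.0432)] -0.0798 0.0958
24 [0, np.float64(-0.1542), np.float64(0.0497)] -0.0842 0.0893
20 [0, np.float64(-0.1581), np.float64(0.0566)] -0.0881 0.0824
16 [0, np.float64(-0.1615), np.float64(0.0637)] -0.0915 0.0753
12 [0, np.float64(-0.1644), np.float64(0.071)] -0.0944 0.068
8 [0, np.float64(-0.1668), np.float64(0.0786)] -0.0968 0.0604
4 [0, np.float64(-0.1687), np.float64(0.0862)] -0.0987 0.0528
2 [0, np.float64(-0.1694), np.float64(0.0901)] -0.0994 0.0489
0 [0, np.float64(-0.17), np.float64(0.094)] -0.1 0.045
```

Request:
servo_tool:
  motion:
    - [[0,0,-0.03,0,0,0],[0,0.02,-0.048,0,0,0],[0,0.06,-0.048,-0.003,-0.003,0],[0,0.1,-0.048,-0.003,-0.003,0],[0,0.136,-0.048,-0.003,-0.003,0],[0,0.136,-0.01,-0.003,-0.003,0],[0,0.136,0.03,-0.003,-0.003,0],[0,0.136,0.072,-0.003,-0.003,0],[0,0.136,0.072,-0.003,-0.003,0],[0,0.136,0.072,-0.003,-0.003,0]]
  hand: 1

```text
clock: 19.15
tool_pos: [0.5186, 0.4037, 0.1425]
ee_rot: [0.933, 2.996, 0.004]
wrist_force: [0.1, 0.4, 0.9]
width: 0.0
```

Request:
servo_tool:
  motion:
    - [[0,-0.015,0,0,0,0],[0,-0.03,-0.001,0,0,0],[0,-0.039,-0.0024,0,0,0],[0,-0.047,-0.0035,0,0,0],[0,-0.055,-0.004,0,0,0],[0,-0.063,-0.004,0,0,0],[0,-0.0705,-0.0033,0,0,0],[0,-0.0783,-0.0022,0,0,0],[0,-0.086,-0.0005,0,0,0],[0,-0.0936,0.0018,0,0,0]]

```text
clock: 20.4
tool_pos: [0.4642, 0.3257, 0.139]
ee_rot: [0.934, 2.998, 0.002]
wrist_force: [-0.1, 0.1, 0.0]
width: 0.0003
```

Run:
```python
from h import *
s=st(); a=np.radians(55.4); x=np.array([np.cos(a),np.sin(a)]); H=np.array([.4408,.2913])+.065*x
print('case x rel hinge',(s['tool_pos'][:2]-H)@x,'y',(s['tool_pos'][:2]-H)@np.array([-x[1],x[0]]))
snap('scene'); tip('scene','lid_edge','thermometer_center')
```

```text
{'clock': 20.4, 'tool_pos': [0.4642, 0.3257, 0.139], 'ee_rot': [0.9337, 2.9976, 0.0017], 'joint_positions': [0.4596, 0.2803, 1.6524, -0.0006, 1.2067, -0.5072], 'wrist_force': [-0.1278, 0.0575, 0.0244], 'width': 0.0003}
case x rel hinge -0.023425672760482026 y 0.00030540919991944084
scene lid_edge [([0.4512, 0.3051, 0.1499], 0.91)]
scene thermometer_center [([0.4398, 0.2912, 0.0158], 0.69)]
```

The lid is following, at about 65°. Continuing the arc down.

Request:
servo_tool:
  motion:
    - [[0,-0.0074,0.0027,0,0,0],[0,-0.0146,0.006,0,0,0],[0,-0.0215,0.0097,0,0,0],[0,-0.0282,0.0139,0,0,0],[0,-0.0345,0.0186,0,0,0],[0,-0.0406,0.0237,0,0,0],[0,-0.0462,0.0292,0,0,0],[0,-0.0514,0.0351,0,0,0],[0,-0.0562,0.0414,0,0,0],[0,-0.0606,0.048,0,0,0]]

```text
clock: 21.8
tool_pos: [0.43, 0.276, 0.0906]
ee_rot: [0.934, 2.998, 0.002]
wrist_force: [-0.5, -1.3, 1.1]
width: -0.0001
```

Request:
servo_tool:
  motion:
    - [[0,-0.0039,0.0069,0,0,0],[0,-0.0073,0.014,0,0,0],[0,-0.0102,0.0213,0,0,0],[0,-0.0126,0.0289,0,0,0],[0,-0.0145,0.0365,0,0,0],[0,-0.0152,0.0404,0,0,0],[0,-0.0158,0.042,0,0,0],[0,-0.0158,0.042,0,0,0]]

```text
clock: 22.8
tool_pos: [0.4215, 0.2634, 0.0491]
ee_rot: [0.934, 2.997, 0.002]
wrist_force: [-0.7, -0.2, 0.9]
width: -0.0002
```

Now at z = 49 mm. I'll press the last few millimetres in small steps.

Request:
servo_tool:
  motion:
    - [[0,0,0.001,0,0,0],[0,0,0.002,0,0,0],[0,0,0.003,0,0,0],[0,0,0.003,0,0,0]]

```text
clock: 23.3
tool_pos: [0.4214, 0.2634, 0.0461]
ee_rot: [0.934, 2.997, 0.002]
wrist_force: [0.2, -0.0, -0.9]
width: -0.0
```

Request:
servo_tool:
  motion:
    - [[0,0,0.0005,0,0,0],[0,0,0.001,0,0,0],[0,0,0.001,0,0,0]]

```text
clock: 23.68
tool_pos: [0.4214, 0.2634, 0.0451]
ee_rot: [0.934, 2.997, 0.002]
wrist_force: [-0.2, 0.2, 0.6]
width: -0.0004
```

Request:
servo_tool:
  motion:
    - [[0,0,0.0005,0,0,0],[0,0,0.001,0,0,0],[0,0,0.001,0,0,0]]

```text
clock: 24.05
tool_pos: [0.4214, 0.2634, 0.0441]
ee_rot: [0.934, 2.997, 0.002]
wrist_force: [0.1, 0.0, -0.6]
width: -0.0005
```

Request:
servo_tool:
  motion:
    - [[0,0,0.0005,0,0,0],[0,0,0.001,0,0,0],[0,0,0.001,0,0,0]]

```text
clock: 24.42
tool_pos: [0.4215, 0.2634, 0.044]
ee_rot: [0.933, 2.998, 0.002]
wrist_force: [-3.4, -1.2, 7.4]
width: 0.0002
```

Request:
servo_tool:
  motion:
    - [[0,0,0.0005,0,0,0],[0,0,0.001,0,0,0],[0,0,0.001,0,0,0]]

```text
clock: 24.8
tool_pos: [0.4215, 0.2635, 0.0439]
ee_rot: [0.933, 2.998, 0.002]
wrist_force: [-4.3, -2.6, 14.0]
width: -0.0001
```

Run:
```python
from h import *
st(); snap('scene'); tip('scene','lid_edge'); snap('top'); tip('top','lid_edge')
```

```text
{'clock': 24.8, 'tool_pos': [0.4215, 0.2635, 0.0439], 'ee_rot': [0.9332, 2.9977, 0.0015], 'joint_positions': [0.3846, 0.2876, 1.8814, -0.0006, 0.9705, -0.5822], 'wrist_force': [-4.3348, -2.5945, 14.0181], 'width': -0.0001}
scene lid_edge [([0.403, 0.2356, 0.0343], 0.9)]
top lid_edge [([0.4044, 0.2379, 0.038], 0.58)]
```

The lid has reached a hard stop at z = 44 mm with 14 N, as it should when shut. Retreating and checking.

Request:
servo_tool:
  motion:
    - [[0,0,-0.01,0,0,0],[0,0,-0.05,0,0,0],[0,0,-0.1,0,0,0],[0,-0.03,-0.15,0,0,0],[0,-0.06,-0.17,0,0,0],[0,-0.06,-0.17,0,0,0],[0,-0.06,-0.17,0,0,0]]

```text
clock: 25.88
tool_pos: [0.3869, 0.214, 0.2116]
ee_rot: [0.934, 2.998, 0.002]
wrist_force: [-0.7, 0.2, -1.3]
width: 0.0
```

Run:
```python
from h import *
st(); a=snap('scene'); tip('scene','lid_edge','lid_hinge','espresso_cup','sugar_shaker'); snap('wrist'); tip('wrist','lid_edge','lid_hinge')
c=cv2.resize(a[140:290,130:340],None,fx=3.6,fy=3.6,interpolation=cv2.INTER_CUBIC); cv2.imwrite('pics/end.png',c)
snap('top'); tip('top','lid_edge','espresso_cup','sugar_shaker')
```

```text
{'clock': 25.875, 'tool_pos': [0.3869, 0.214, 0.2116], 'ee_rot': [0.9341, 2.9975, 0.0025], 'joint_positions': [0.3089, -0.0672, 1.8757, 0.0002, 1.3306, -0.6577], 'wrist_force': [-0.7377, 0.1867, -1.267], 'width': 0.0}
scene lid_edge [([0.4022, 0.2344, 0.0369], 0.86)]
scene lid_hinge [([0.475, 0.3407, 0.0296], 0.85)]
scene espresso_cup [([0.6469, 0.2564, -0.0014], 0.94)]
scene sugar_shaker [([0.4442, 0.2913, 0.0105], 0.19)]
wrist lid_edge [([0.4027, 0.2357, 0.037], 0.6)]
wrist lid_hinge [([0.4792, 0.344, 0.0271], 0.79)]
top lid_edge [([0.4055, 0.2349, 0.0387], 0.77), ([0.6454, 0.2555, -0.0009], 0.51)]
top espresso_cup [([0.645, 0.2525, -0.0028], 0.76)]
top sugar_shaker [([0.6573, 0.3979, 0.0022], 0.71)]
```

View pics/end.png

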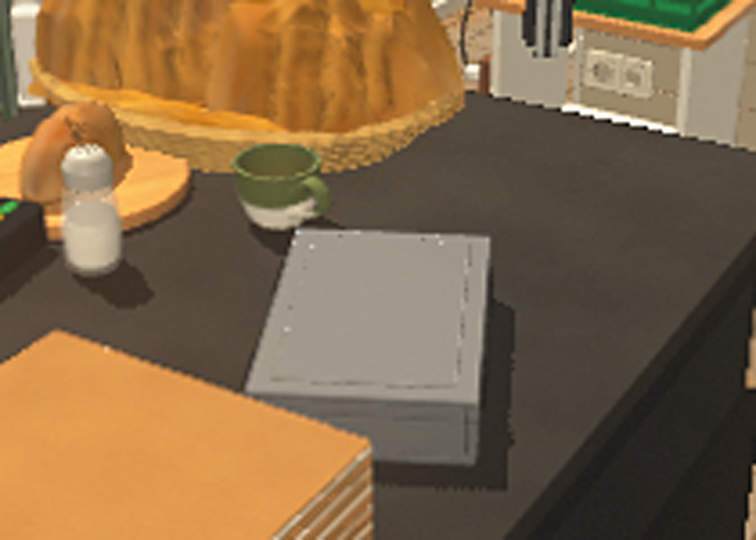

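The lid is flat on the rim, spanning (245–490, 230–400), and the cup at (280,185) and the shaker at (90,210) stand as before.

```bash
python3 -c "
from bench import job; print(job.sign_off())"
```

```text
the job is handed in; nothing more can be done
None
```

The thermometer is put away: its probe is folded home, it lies flat in the recess, and the lid is shut. I handed the job in at about 26 s on the robot's clock.

- **Folding:** I swept the probe round its pivot with the closed fingers, then squeezed the handle to press it home. The pictures after that showed no rod standing out. The gripper read about 35 mm across the 38 mm handle. I did not explain that difference, but the handle was held centred.
- **Placing:** I lowered it until it touched at 14 mm, the expected height. The picture after release showed it flat and matching its outline in the recess.
- **Lid:** I pressed it down to a hard stop at 44 mm with 14 N. The lid's free edge then read 37–39 mm high from three cameras; 37 mm is fully shut. The last picture shows it flat on the rim.
- **Bystanders:** The cup and the shaker are still within about 5 mm of where they first measured, which is the measuring error. One scene reading placed the shaker on the case at low confidence (0.19). The top camera and the picture both contradict it.

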